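# Show the vial carrier to the bench camera with the inspection mirror

## Robot

A 6-joint arm with a two-finger parallel gripper is mounted at the origin on the work surface. World frame = base frame: x ahead of the robot, y to its left, z up, the work surface at z = 0. Lengths are in m, angles in rad, forces in N, time in s.
With the tool pointing down it reaches from about 0.25 to 0.775 m from the base axis. Payload 8.9 kg.
Tool frame: the origin (TCP) lies midway between the tips of the shut fingers; the grasp point (between the pads) lies 19 mm behind it; y points along the fingers, z is the direction in which the jaws open and shut, and the axes are right-handed (so a half turn about y gives the same grasp; the last joint's range is limited). The gripper opens to 85 mm and grips with 20 to 120 N. Pads are 22 mm wide; open, the fingers measure 114 mm over their backs; the gripper's body (76 mm by 85 mm) begins 54 mm behind the grasp point. The pads swing forward as they close: fully open they stand 13 mm farther back than shut.
Start: joints at [1.16, 0.291, -0.153, 1.127, 0, 1.431], TCP at [0.141, 0.506, 0.231] pointing down, gripper open.
Joint ranges: [-2.52, 2.52], [-0.91, 1.74], [-1.3, 1.37], [-1.96, 2.02], [-1.52, 1.47], [-3.14, 3.14]. Speed limits (rad/s): [2.22, 2.22, 2.79, 3.14, 3.14, 3.14].

## Interface

Orientations are given as a unit quaternion [x, y, z, w].
In Python, from station import ctrl gives the robot as it stands.
- The arm moves only by the tool drive_tool, never from a script. Its argument "rows" is a list that holds one entry, the list of rows, each a list of 7 numbers: the finger opening in cm, from 0 to 8.54, then the shift along the tool's x, y, z in cm, then the turn, a rotation vector about the tool's x, y, z in rad. In form: [[[jaw, tx, ty, tz, wx, wy, wz], ...]]. A call has 1 to 8 rows; each row is the pose to reach, as a shift and turn from the pose commanded when the call began, along the tool's axes at that moment; what a row does not reach only later rows make up. A row lasts 1/10 s, in which the tool goes at most 50 mm and 8.59 degrees, less where a joint would pass 70% of its speed; a pose out of reach is approached as far as the arm can. A call with a gripper value outside its range is refused whole. The fingers move at their own pace and stop on an object; "force" is the grip in N (left out, the last holds). Time passes only in rows, so rows that repeat a pose let the fingers close. It gives the time, the measured TCP pose, the force and the opening at its end, in the units of the state.
- ctrl.sense(): the state, without advancing time (a new reading comes with each control period).
- ctrl.get_image(name): name is "scene" or "top" or "wrist"; returns the picture (384x512x3 uint8, red, green, blue); there is no depth.
- ctrl.get_calibration(name): a dict with "fx", "fy", "cx", "cy" (pixels), "rvec" (rotation vector, rad) and "tvec" (3), from world to camera coordinates, as OpenCV has them. Camera axes: x right, y down, z forward; pixel columns grow to the right and rows downward; lengths in m; the calibration is good to about 2 mm. A picture is of the moment at which its call begins: read the wrist's pose just before it. get_calibration takes no time and is no camera call; for the wrist camera it gives the pose at the moment of the call.
- ctrl.job_done(): hands the job in, once; it reports no verdict.
The state is a dict: "time": time; "joint_pos": joint angles; "qd": joint speeds; "joint_efforts": joint torques, N m; "tcp_pos": TCP position; "orientation": TCP orientation; "ft_force": force on the tool from outside, world axes, zero at the start; "moment": the same for the moment, N m; "opening": finger opening in m.
Only numpy, scipy, OpenCV 4.12 (cv2) and the standard library are available. Lean on these libraries where they do the work, as an engineer would, in place of code of your own. Each camera call takes 0.05 s, during which the arm holds its last target. There are 200 camera calls.

## Task

Slide the vial carrier, flat along the bench without lifting it, onto the thin rubber mat so that it lies centred and square on it, and let go of it. Then turn the spring-loaded inspection mirror by the upright peg behind it until the bench camera sees the carrier's square marker block in the middle of the mirror, and finish while still holding the peg so that the mirror keeps that angle (let go, it springs back). Leave the other things on the bench where they are.

Things in the scene. Friction and masses are not known exactly. Their poses are not given: they have to be found in the camera images.
- carrier: Vial carrier, loose, about 0.4 kg: flat plate 110 (x) x 80 (y) x 12 mm, eight small capped vials in two rows (tops 43 mm up) and on a post in its centre a white marker block 24 x 24 x 26 mm with a black band, 62 to 88 mm up, sides parallel to the plate's. Origin: centre of the underside; x along the long side. Drag it by the block or push its edges; either way round is right.
- marker (a point): Centre of the carrier's marker block, 75 mm above the carrier's underside; this is the point that the bench camera must see in the mirror.
- mat: Fixed thin dark rubber mat with a grey centre, 132 (x) x 102 (y) mm, flush with the bench (it gives no step, the carrier's underside stays at bench height). Origin: centre; x along its long side. The carrier's long side belongs along the mat's long side.
- viewer: Fixed viewing rail: aluminium bar 30 mm wide, 12 mm tall, 0.5 m long, flat on the bench; mirror stand near one end, black bench camera near the other, looking along the rail at the mirror. Origin on the bench under the mirror's turning axis; at yaw 0 the camera, and its line of sight to the mirror, lie towards x +220, y -360 mm from it.
- pivot (a point): Centre of the mirror's face, on its upright turning axis, 75 mm above the bench (the camera's, mirror's and marker's common height).
- mirror (a joint): Turn of the mirror about the upright axis through pivot, rad: 0 at its rest stop, growing clockwise seen from above, to 1.4. At 0 it faces 15 degrees anticlockwise of the direction pivot-to-camera. It must face along the bisector of pivot-to-camera and pivot-to-marker, at about 0.5 to 0.95 rad. A spring of 0.12 N m/rad, wound by 0.6 rad at the stop, pulls it back to 0 (2 to 3 N at the peg).
- handle (a point): Mirror's handle, turns with it: flat steel lever 12 mm wide, 8 mm thick, centred 60 mm above the bench, straight back from the mirror, with an upright peg at its end. Origin on the turning axis; x is the way the mirror faces; the peg is at x = -70 mm. The mirror is 80 mm wide, 64 mm tall, in a frame 86 x 70 mm whose top is 110 mm above the bench.
- peg (a point): Point on the peg's axis to grip, 105 mm above the bench. The peg is a round steel pin of 14 mm diameter, free from 64 to 125 mm above the bench, 70 mm from the turning axis.
- sight (a point): Not a visible thing: the camera's line of sight after the mirror. It starts at the pivot and runs along this frame's x axis (level; y is to its left, z up). It turns by twice the mirror's angle. The marker is seen in the middle of the mirror when it lies on this line.
- rack: Bystander: black vial rack 130 x 85 x 30 mm with vials in it, origin under its centre.
- beaker: Bystander: glass beaker, 60 mm diameter, 75 mm tall, origin under its centre.
- amber: Bystander: amber bottle, 80 mm diameter, 170 mm tall, origin under its centre.
- dish: Bystander: flat glass dish, 90 mm diameter, 16 mm tall, origin under its centre.
- jar: Bystander: small jar, 44 mm diameter, 50 mm tall, beyond the rail, origin under its centre.
- jar2: Bystander: second small jar, 44 mm diameter, 50 mm tall, beyond the rail, origin under its centre.
- spatula: Bystander: steel spatula 180 mm long, lying flat.
- vial: Bystander: single capped glass vial, 22 mm diameter, 52 mm tall, origin under its centre.
Mind the look-alikes: they are no part of the job. What is shaped like the carrier but blue or green is not meant.

How it is judged:
On the way, in this order (a step that is already met when the one before it is completed fails the run):
1. the carrier lies centred and square on the mat, flat, at rest and let go (horizontal distance between carrier and mat below 0.012 m and angle between the x axis of carrier and the x axis of mat, either way round below 0.14 rad and height (world z) of carrier below 0.004 m and angle between carrier's own z axis and vertical below 0.06 rad and linear speed of carrier below 0.02 m/s and contact force between each of the arm, the fingers and carrier below 0.1 N), for 0.3 s.
2. the mirror is held so that the camera sees the marker in it (y of marker in the frame of sight between -0.025 and 0.025 m and x of marker in the frame of sight above 0.1 m and velocity of joint mirror between -0.06 and 0.06 rad/s and contact force between the fingers and mirror above 0.3 N), for 0.5 s.
At the end, for the whole second after the job is handed in: Carrier flat, still and untouched on the mat: centre within 12 mm, long side within 0.14 rad of the mat's. The reflected line of sight passes within 25 mm of the marker's centre; mirror below 0.06 rad/s; the fingers bear on it with over 0.3 N (all of step 1 and all of step 2); the arm keeps its last pose, push and grip.
It fails at once if the carrier is lifted off the bench or tipped (height (world z) of carrier above 0.012 m or angle between carrier's own z axis and vertical above 0.25 rad).
It fails at once if a bystander is moved (distance of any of rack, beaker, amber, dish, jar, jar2, spatula, vial from where it was at the start of the episode above 0.03 m).
It also fails if it takes over 53 s, if anything falls off the work surface, if the arm or the gripper's body presses on something with over 40 N, if the wrist force passes 120 N, or if a joint passes its speed limit or range.

## Working session

There is one attempt and no reset: what is moved stays moved. The work goes in short steps, Python scripts to look and compute and a tool call to move; the robot and the scene stay as the last step left them, time stands still between calls to the robot, and variables do not carry over. Pictures are saved under pics/ and viewed, about 8 in all and at most 12, crops included, and the job is handed in when it is done.

Besides the shell and the picture viewer there is one more tool, called after "Request:" by a JSON object that holds its "op" and its "data", one argument or row to a line. drive_tool: Moves the arm, as the interface text tells. Its arguments: {"type":"object","properties":{"rows":{"type":"array"},"force":{"type":"number"}},"required":["rows"]}

```bash
mkdir -p pics; ls
cat > h.py <<'E'
import numpy as np, cv2
from scipy.spatial.transform import Rotation as R
from station import ctrl
def ray(c,u,v,z):
    k=np.array([[c['fx'],0,c['cx']],[0,c['fy'],c['cy']],[0,0,1]])
    r=R.from_rotvec(np.ravel(c['rvec'])).as_matrix(); t=np.ravel(c['tvec'])
    o=-r.T@t; d=r.T@np.linalg.solve(k,[u,v,1.]); return (o+d*(z-o[2])/d[2])[:2]
def proj(c,p):
    r=R.from_rotvec(np.ravel(c['rvec'])).as_matrix(); q=r@np.array(p,float)+np.ravel(c['tvec'])
    return np.array([c['fx']*q[0]/q[2]+c['cx'],c['fy']*q[1]/q[2]+c['cy']])
def snap(n,f,s=1.5):
    c=ctrl.get_calibration(n); im=ctrl.get_image(n); cv2.imwrite('pics/raw_'+f+'.png',im[:,:,::-1])
    cv2.imwrite('pics/'+f+'.png',cv2.resize(im[:,:,::-1],None,fx=s,fy=s,interpolation=cv2.INTER_CUBIC)); return c,im
E
python3 - <<'E'
from h import *
for n in('top','scene'):
    c,_=snap(n,n+'1'); r=R.from_rotvec(np.ravel(c['rvec'])).as_matrix(); print(n,c['fx'],-r.T@np.ravel(c['tvec']),r[2])
s=ctrl.sense();print(s['tcp_pos'],R.from_quat(s['orientation']).as_matrix(),s['time'],s['opening'])
E
```

```text
pics
top 403.06509004520996 [ 0.36041565 -0.05156869  1.40796469] [ 1.32059098e-01 -7.40954414e-04 -9.91241568e-01]
scene 360.3453280935665 [ 0.98453896 -0.43303616  0.93527203] [-0.43753382  0.38900683 -0.81070207]
[0.14079536 0.50538945 0.23082049] [[ 9.63287552e-01 -4.30745391e-04  2.68471426e-01]
 [-2.68471735e-01 -1.02553136e-03  9.63287016e-01]
 [-1.39605575e-04 -9.99999381e-01 -1.10352456e-03]] 0.1 0.08560412794500184
```

View pics/top1.png

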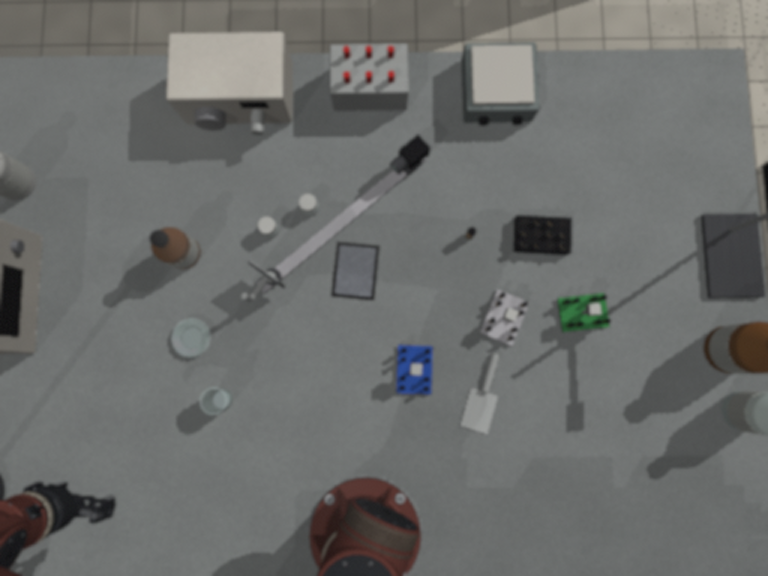

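View pics/scene1.png

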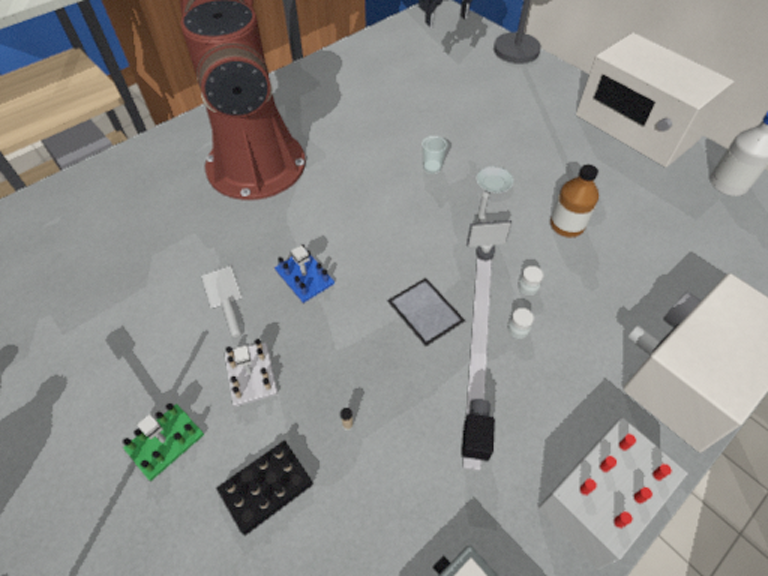

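The top view shows the carrier at about (505,317), the mat at (355,271), the mirror at (268,275) with its peg at (247,297), and the camera at (414,152). Blue and green look-alikes are at (415,370) and (583,312). The scene view agrees. Next I take a magnified crop for pixel measurement.

Run:
```python
from h import *
im=cv2.imread('pics/raw_top1.png')
a=cv2.resize(im[145:255,145:275],None,fx=6,fy=6,interpolation=cv2.INTER_CUBIC)[:600]
b=cv2.resize(im[185:240,310:360],None,fx=6,fy=6,interpolation=cv2.INTER_CUBIC)
w=np.zeros((600,800,3),np.uint8)
w[:330,:300]=b; a=cv2.resize(im[155:215,150:260],None,fx=4.5,fy=4.5,interpolation=cv2.INTER_CUBIC); w[330:600,300:795]=a
cv2.imwrite('pics/crop1.png',w)
```

```text
(no output)
```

View pics/crop1.png

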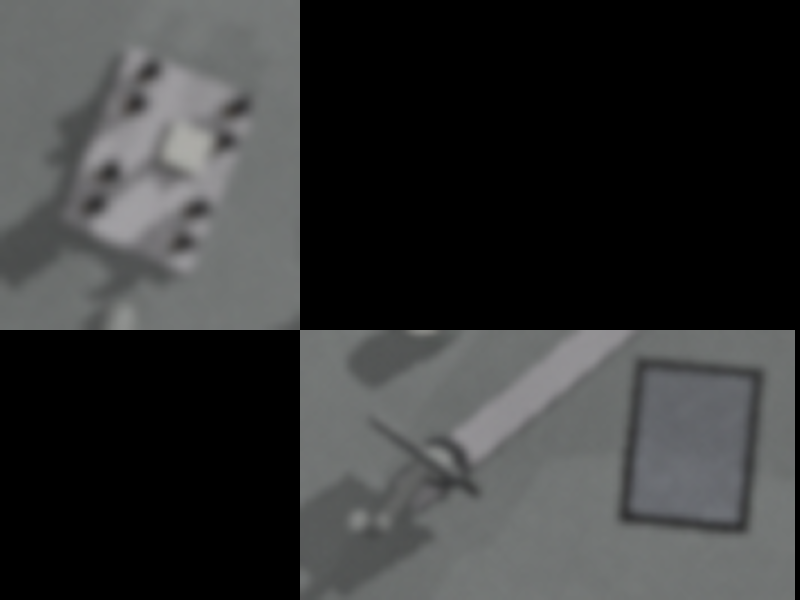

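Run:
```python
from h import *
c=ctrl.get_calibration('top')
f=lambda p,z:ray(c,p[0],p[1],z)
A=np.array([f((x/6+310-.4,y/6+185-.4),.012) for x,y in[(125,47),(252,95),(188,272),(65,215)]])
g=lambda x,y:((x-300)/4.5+150-.4,(y-330)/4.5+155-.4)
M=np.array([f(g(*p),0) for p in[(638,362),(763,372),(746,531),(620,519)]])
for n,Q in(('car',A),('mat',M)):
    l=(Q[0]+Q[1]-Q[2]-Q[3])/2; s=(Q[0]+Q[3]-Q[1]-Q[2])/2
    print(n,Q.mean(0),np.linalg.norm(l),np.linalg.norm(s),np.degrees(np.arctan2(l[1],l[0])),np.degrees(np.arctan2(-s[0],s[1])))
print('block',f((188/6+309.6,145/6+184.6),.088))
m1,m2=f(g(370,418),.11),f(g(478,495),.11); pg=f(g(358,520),.125)
print('mirror',m1,m2,(m1+m2)/2,np.linalg.norm(m1-m2),'peg',pg)
im=cv2.imread('pics/raw_top1.png'); 
for u,v in((414,152),): print('cam',f((u/1.5,v/1.5),.085))
# rail axis
print('rail', f(g(460,447),.012),f(g(480,467),.012),f((395/1.5,165/1.5),.012),f((405/1.5,178/1.5),.012))
for n,p in dict(vial=(471,237),blue=(415,370),spat=(493,352),rack=(543,238),dish=(191,338),beaker=(213,402),amber=(180,248)).items(): print(n,f((p[0]/1.5,p[1]/1.5),.012))
```

```text
car [ 0.48034701 -0.32594353] 0.10725989918745413 0.07777214331497963 -21.727947109190158 -23.762915387451336
mat [0.59380098 0.01853127] 0.1265311352325161 0.0991450366250806 -6.572700819548455 -5.78164840254544
block [ 0.48009175 -0.32792232]
mirror [0.59875751 0.24672302] [0.54129764 0.16769058] [0.57002757 0.2072068 ] 0.09771265310006857 peg [0.52228329 0.25052233]
cam [ 0.8510909  -0.12157455]
rail [0.59291458 0.19865383] [0.57694378 0.18290499] [ 0.84635968 -0.07933832] [ 0.81386332 -0.10274898]
vial [ 0.66814987 -0.25584787]
blue [ 0.35921364 -0.11807526]
spat [ 0.39798133 -0.29800652]
rack [ 0.66361961 -0.42532521]
dish [0.43869555 0.39686165]
beaker [0.29278363 0.34246084]
amber [0.65034237 0.42909568]
```

Measurements fit the known sizes. Moving toward the carrier, at travel height.

Request:
{"op": "drive_tool", "data": {
  "rows": [
    [[8.5,3,0,-4,0,0.02,0],[8.5,6,0,-8,0,0.04,0],[8.5,9,0,-12,0,0.06,0],[8.5,12,0,-16,0,0.08,0],[8.5,15,0,-20,0,0.1,0],[8.5,18,0,-24,0,0.12,0],[8.5,21,0,-28,0,0.12,0],[8.5,24,0,-32,0,0.12,0]]
  ]
}}

```text
time: 0.9
tcp_pos: [0.2858, 0.1327, 0.2314]
orientation: [-0.694, 0.137, -0.138, 0.694]
ft_force: [1.6, -0.0, -0.2]
opening: 0.085
```

```bash
cat >> h.py <<'E'
def go(x,y,z,yaw):  # shift (cm) and turn, to a tool-down pose with tool x at yaw deg
    s=ctrl.sense(); m=R.from_quat(s['orientation']); 
    a=np.radians(yaw); T=np.array([[np.cos(a),0,-np.sin(a)],[np.sin(a),0,np.cos(a)],[0,-1,0.]]); T[:,2]=np.cross(T[:,0],T[:,1])
    t=m.inv().apply(np.array([x,y,z])-s['tcp_pos'])*100; w=(m.inv()*R.from_matrix(T)).as_rotvec()
    X=m.as_matrix()[:,0]
    print('t',round(s['time'],2),'tcp',np.round(s['tcp_pos'],4),'yaw',round(np.degrees(np.arctan2(X[1],X[0])),2),'F',np.round(s['ft_force'],1),'open',round(s['opening'],4),'-> shift',np.round(t,2),'turn',np.round(w,3))
E
python3 -c "
from h import *
go(.48,-.327,.2,-22.5)"
```

```text
t 0.9 tcp [0.2858 0.1327 0.2314] yaw -22.42 F [ 1.6 -0.  -0.2] open 0.085 -> shift [ 35.48   3.14 -35.09] turn [-0.     0.001  0.001]
```

Request:
{"op": "drive_tool", "data": {
  "rows": [
    [[8.5,3.4,0,-3.4,0,0,0],[8.5,6.8,0,-6.8,0,0,0],[8.5,10.2,0,-10.2,0,0,0],[8.5,13.6,0,-13.6,0,0,0],[8.5,17,0,-17,0,0,0],[8.5,20.4,0,-20.4,0,0,0],[8.5,23.8,0,-23.8,0,0,0],[8.5,27.2,0,-27.2,0,0,0]]
  ]
}}

```text
time: 1.7
tcp_pos: [0.4335, -0.2228, 0.231]
orientation: [-0.693, 0.138, -0.138, 0.694]
ft_force: [0.2, 1.1, 0.6]
opening: 0.085
```

Request:
{"op": "drive_tool", "data": {
  "rows": [
    [[8.5,3.4,0,-3.4,0,0,0],[8.5,5.4,0,-5.4,0,0,0],[8.5,6.5,0,-6.5,0,0,0],[8.5,6.5,0,-6.5,0,0,0],[8.5,6.5,0,-6.5,0,0,0]]
  ]
}}

```text
time: 2.2
tcp_pos: [0.4681, -0.305, 0.2308]
orientation: [-0.693, 0.138, -0.137, 0.694]
ft_force: [-0.2, 0.4, 1.0]
opening: 0.085
```

```bash
python3 -c "
from h import *
go(.48,-.327,.2,-22.5)
c,_=snap('wrist','w1'); print(proj(c,[.48,-.327,.088]))
import json; json.dump({k:np.ravel(v).tolist() for k,v in c.items()},open('c1.json','w'))"
```

```text
t 2.2 tcp [ 0.4681 -0.305   0.2308] yaw -22.46 F [-0.2  0.4  1. ] open 0.085 -> shift [ 1.94  3.08 -1.58] turn [-0.001  0.001 -0.001]
[244.21144608 198.77780423]
```

View pics/w1.png

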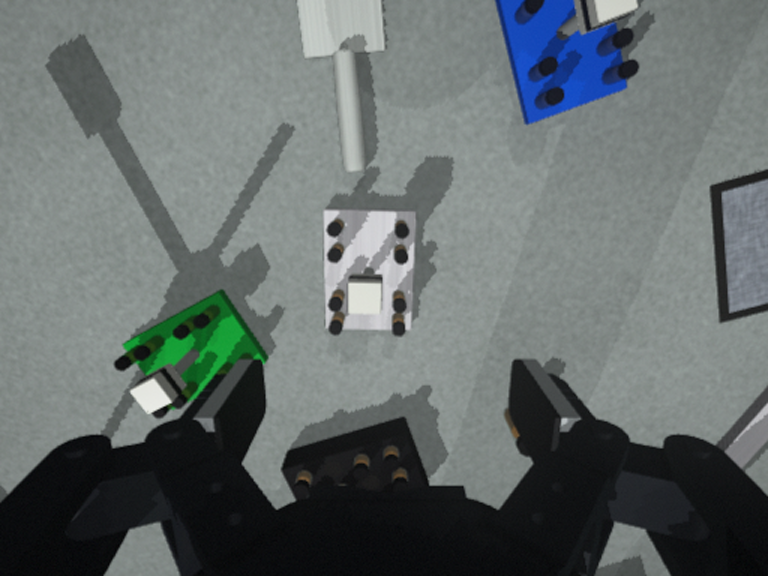

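The block top is at (365,297) in the wrist view, i.e. (243.3,198) raw against a predicted (244.2,198.8), and the plate edges are upright, so position and yaw are confirmed. I check green-block clearance and descend.

```bash
python3 -c "
from h import *
c=ctrl.get_calibration('wrist')
for p,z in (((365,297),.088),((155,392),.088),((605,10),.088)): print(ray(c,p[0]/1.5,p[1]/1.5,z))
M=np.array([ray(c,a/1.5,b/1.5,0) for a,b in((712,186),(722,321))]); d=M[0]-M[1];print(M,np.linalg.norm(d),np.degrees(np.arctan2(d[1],d[0])))
go(.480,-.3275,.058,-22.5)"
```

```text
[ 0.47896278 -0.32721067]
[ 0.48776065 -0.50572081]
[ 0.36923868 -0.12530848]
[[ 0.52494924 -0.02462933]
 [ 0.65443563 -0.03798508]] 0.13017335326916538 174.1111059013834
t 2.25 tcp [ 0.4681 -0.3047  0.231 ] yaw -22.43 F [-1.3  0.6  0.1] open 0.0849 -> shift [ 1.99 17.3  -1.66] turn [-0.001  0.001 -0.001]
```

Request:
{"op": "drive_tool", "data": {
  "rows": [
    [[8.5,1.9,4,-1.7,0,0,0],[8.5,1.9,8,-1.7,0,0,0],[8.5,1.9,12,-1.7,0,0,0],[8.5,1.9,15,-1.7,0,0,0],[8.5,1.9,16.5,-1.7,0,0,0],[8.5,1.9,17.2,-1.7,0,0,0],[8.5,1.9,17.2,-1.7,0,0,0],[8.5,1.9,17.2,-1.7,0,0,0]]
  ],
  "force": 25
}}

```text
time: 3.05
tcp_pos: [0.4801, -0.3286, 0.0605]
orientation: [0.694, -0.137, 0.138, -0.693]
ft_force: [-0.4, -0.9, 0.6]
opening: 0.0853
```

Request:
{"op": "drive_tool", "data": {
  "rows": [
    [[5.0,0,0,0,0,0,0],[4.0,0,0,0,0,0,0],[3.0,0,0,0,0,0,0],[2.0,0,0,0,0,0,0],[2.0,0,0,0,0,0,0],[2.0,0,0,0,0,0,0],[2.0,0,0,0,0,0,0]]
  ],
  "force": 25
}}

```text
time: 3.75
tcp_pos: [0.4797, -0.3285, 0.0594]
orientation: [-0.694, 0.138, -0.138, 0.694]
ft_force: [-1.1, 1.9, 2.9]
opening: 0.0235
```

```bash
python3 -c "
from h import *
go(.5945,.019,.058,-6)"
```

```text
t 3.75 tcp [ 0.4797 -0.3285  0.0594] yaw -22.44 F [-1.1  1.9  2.9] open 0.0235 -> shift [-2.65  0.15 36.5 ] turn [-0.    -0.287  0.   ]
```

Request:
{"op": "drive_tool", "data": {
  "rows": [
    [[2.0,-0.1,0,1,0,-0.01,0],[2.0,-0.2,0,3,0,-0.03,0],[2.0,-0.4,0,5.5,0,-0.05,0],[2.0,-0.6,0,8,0,-0.07,0],[2.0,-0.8,0,10.5,0,-0.09,0],[2.0,-1,0,13,0,-0.11,0],[2.0,-1.1,0,15.5,0,-0.13,0],[2.0,-1.3,0,18,0,-0.15,0]]
  ]
}}

```text
time: 4.55
tcp_pos: [0.5366, -0.1564, 0.0593]
orientation: [0.702, -0.085, 0.085, -0.702]
ft_force: [0.1, -2.6, -1.8]
opening: 0.0237
```

```bash
python3 -c "
from h import *
go(.5945,.019,.0592,-6)"
```

```text
t 4.55 tcp [ 0.5366 -0.1564  0.0593] yaw -13.8 F [ 0.1 -2.6 -1.8] open 0.0237 -> shift [ 1.440e+00 -1.000e-02  1.841e+01] turn [ 0.001 -0.136  0.   ]
```

Request:
{"op": "drive_tool", "data": {
  "rows": [
    [[2.0,0.2,0,2.5,0,-0.02,0],[2.0,0.4,0,5,0,-0.04,0],[2.0,0.6,0,7.5,0,-0.06,0],[2.0,0.8,0,10,0,-0.08,0],[2.0,1,0,12.5,0,-0.1,0],[2.0,1.2,0,15,0,-0.12,0],[2.0,1.4,0,17,0,-0.136,0],[2.0,1.4,0,18.2,0,-0.136,0]]
  ]
}}

```text
time: 5.35
tcp_pos: [0.5937, 0.0174, 0.0593]
orientation: [0.707, -0.037, 0.037, -0.706]
ft_force: [-0.5, -3.4, 1.8]
opening: 0.0235
```

Request:
{"op": "drive_tool", "data": {
  "rows": [
    [[2.0,0,0,0.1,0,0,0],[2.0,0,0,0.2,0,0,0],[2.0,0,0,0.2,0,0,0]]
  ]
}}

```text
time: 5.65
tcp_pos: [0.5939, 0.0182, 0.0595]
orientation: [-0.706, 0.037, -0.038, 0.707]
ft_force: [1.5, 2.4, 1.9]
opening: 0.0233
```

```bash
python3 -c "
from h import *
go(.5945,.019,.0592,-6)
c,_=snap('top','t2')
im=cv2.imread('pics/raw_t2.png'); cv2.imwrite('pics/t2c.png',cv2.resize(im[140:230,150:290],None,fx=5,fy=5,interpolation=cv2.INTER_CUBIC))"
```

```text
t 5.65 tcp [0.5939 0.0182 0.0595] yaw -6.08 F [1.5 2.4 1.9] open 0.0233 -> shift [0.05 0.03 0.09] turn [-0.001 -0.001  0.001]
```

View pics/t2c.png

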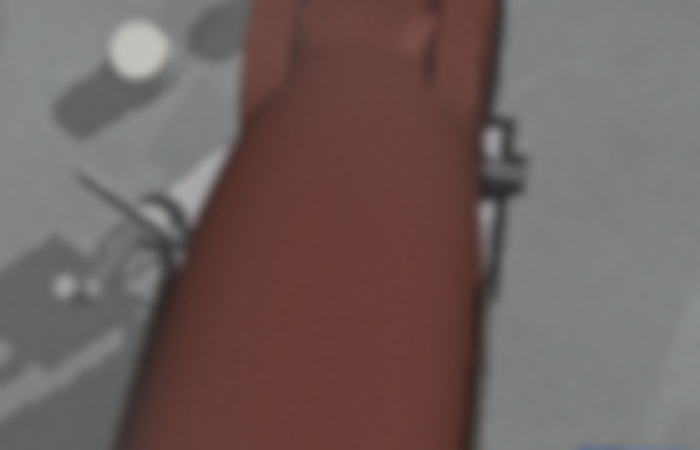

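The top view is blocked by the arm. I release, rise straight up and look with the wrist camera.

Request:
{"op": "drive_tool", "data": {
  "rows": [
    [[4,0,0,0,0,0,0],[6,0,0,0,0,0,0],[8.5,0,0,0,0,0,0],[8.5,0,0,0,0,0,0],[8.5,0,0,0,0,0,0]]
  ]
}}

```text
time: 6.2
tcp_pos: [0.5936, 0.0179, 0.0592]
orientation: [0.706, -0.038, 0.037, -0.706]
ft_force: [-0.1, 0.8, -0.4]
opening: 0.085
```

Request:
{"op": "drive_tool", "data": {
  "rows": [
    [[8.5,0,-3,0,0,0,0],[8.5,0,-7,0,0,0,0],[8.5,0,-11,0,0,0,0],[8.5,0,-15,0,0,0,0],[8.5,0,-17,0,0,0,0],[8.5,0,-17,0,0,0,0],[8.5,0,-17,0,0,0,0]]
  ]
}}

```text
time: 6.9
tcp_pos: [0.5937, 0.0181, 0.2291]
orientation: [0.706, -0.037, 0.037, -0.706]
ft_force: [-0.4, 0.3, -0.2]
opening: 0.085
```

```bash
python3 -c "
from h import *
go(.5945,.019,.0592,-6)
c,_=snap('wrist','w2')"
```

```text
t 6.9 tcp [0.5937 0.0181 0.2291] yaw -6.06 F [-0.4  0.3 -0.2] open 0.085 -> shift [ 0.07 16.99  0.1 ] turn [ 0.    -0.001  0.   ]
```

View pics/w2.png

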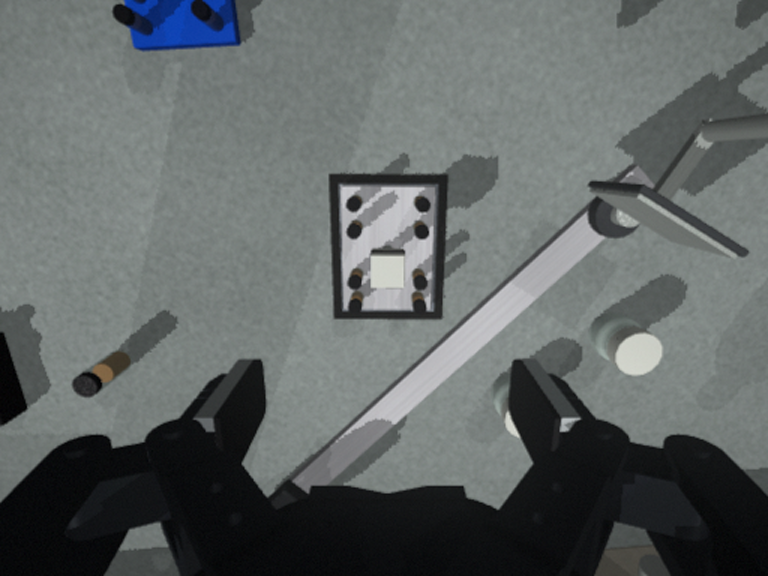

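The carrier looks centred in the mat frame: mat corners (330,175), (447,174), (442,318), (334,318), with an even border. I quantify that and plan the view over the mirror.

```bash
python3 -c "
from h import *
c=ctrl.get_calibration('wrist'); f=lambda L,z:np.array([ray(c,a/1.5,b/1.5,z) for a,b in L])
for L,z in (([(330,175),(447,174),(442,318),(334,318)],0),([(339,184),(438,183),(435,311),(342,311)],.012)):
    Q=f(L,z); l=(Q[0]+Q[1]-Q[2]-Q[3])/2; print(Q.mean(0),np.linalg.norm(l),np.degrees(np.arctan2(l[1],l[0])))
print('block',f([(387,271)],.088))
print('mirror',f([(590,184),(746,253)],.11),'rail',f([(592,213),(292,487)],.012))
go(.56,.21,.23,-50)"
```

```text
[0.59404093 0.01805805] 0.1303332188524012 173.83418363449607
[0.59193202 0.01846449] 0.11213715430394575 174.04076745937226
block [[0.5914996 0.0171426]]
mirror [[0.54517312 0.14505484]
 [0.5982209  0.24434874]] rail [[ 0.57839857  0.19309088]
 [ 0.82943603 -0.10693005]]
t 6.95 tcp [0.5932 0.0181 0.2283] yaw -6.06 F [-0.3  0.4  0.2] open 0.0848 -> shift [-5.33 -0.17 18.73] turn [ 0.001  0.767 -0.001]
```

Carrier centred within about 2 mm and 0.2°. Next, over the mirror.

Request:
{"op": "drive_tool", "data": {
  "rows": [
    [[8.5,-0.7,0,2.5,0,0.1,0],[8.5,-1.4,0,5,0,0.2,0],[8.5,-2.1,0,7.5,0,0.3,0],[8.5,-2.8,0,10,0,0.4,0],[8.5,-3.5,0,12.5,0,0.5,0],[8.5,-4.2,0,15,0,0.6,0],[8.5,-4.9,0,17.5,0,0.7,0],[8.5,-5.3,0,18.7,0,0.77,0]]
  ]
}}

```text
time: 7.75
tcp_pos: [0.5594, 0.2113, 0.2275]
orientation: [0.641, -0.302, 0.3, -0.639]
ft_force: [0.0, -0.6, -0.4]
opening: 0.0847
```

Request:
{"op": "drive_tool", "data": {
  "rows": [
    [[8.5,0,0,0,0,0,0],[8.5,0,0,0,0,0,0]]
  ]
}}

```text
time: 7.95
tcp_pos: [0.5603, 0.2093, 0.2281]
orientation: [0.641, -0.299, 0.299, -0.64]
ft_force: [0.8, -0.8, -1.0]
opening: 0.085
```

```bash
python3 -c "
from h import *
go(.515,.248,.23,-50)
c,_=snap('wrist','w3')
print(proj(c,[.57,.207,.11])*1.5,proj(c,[.515,.248,.125])*1.5)"
```

```text
t 7.95 tcp [0.5603 0.2093 0.2281] yaw -50.03 F [ 0.8 -0.8 -1. ] open 0.085 -> shift [-5.88 -0.18 -0.98] turn [ 0.002 -0.001 -0.001]
[397.78191838 292.01202596] [371.53117539 187.45261527]
```

View pics/w3.png

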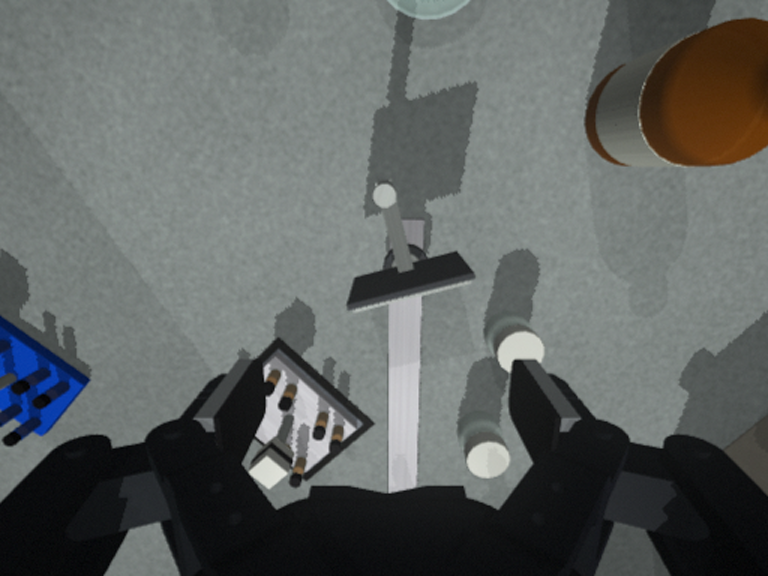

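Peg top is at (384,195), the mirror-frame top edge runs (349,307)–(474,277), and the rail centreline runs (406,300)–(402,488). The carrier sits in the mat. From these I compute pivot, peg and target angle.

```bash
python3 -c "
from h import *
c=ctrl.get_calibration('wrist'); f=lambda a,b,z:ray(c,a/1.5,b/1.5,z)
an=lambda d:np.degrees(np.arctan2(d[1],d[0]))
pg=f(384,195,.125); a,b=f(349,307,.11),f(474,277,.11); m=(a+b)/2
r1,r2=f(406,300,.012),f(402,488,.012); u=(r2-r1)/np.linalg.norm(r2-r1); n=np.array([-u[1],u[0]])
e=b-a; face=an([e[1],-e[0]])
print('peg',pg,'mid',m,np.linalg.norm(e),'face',face,'rail',an(u), 'peg off rail',(pg-r1)@n,'mid off',(m-r1)@n,'pegdist',np.linalg.norm(pg-m),an(m-pg))
print('stand', f(406,258,.012))
# pivot on rail axis: 70mm from peg
d=(pg-r1); t=d@u+np.sqrt(.07**2-(d@n)**2); P=r1+t*u; print('P',P,'face',an(P-pg))
t2=c2=None
for P in (P,m,(P+m)/2):
    mk=np.array([.5928,.0182]); ac=an(u); am=an(mk-P); bis=(ac+am)/2
    th=np.radians(bis+180); print('bis',bis,'turn from rest',np.radians(ac+15-bis),'peg target',P+.07*np.array([np.cos(th),np.sin(th)]))
go(*pg,.086,-50)"
```

```text
peg [0.52347801 0.24900604] mid [0.57692213 0.21193943] 0.08333148438647761 face -35.88176814029302 rail -50.46474773457286 peg off rail -0.01942375807468136 mid off -0.0018007421307981194 pegdist 0.06504004572289863 -34.743562234501766
stand [0.57694687 0.21351281]
P [0.58126717 0.20950398] face -34.35475241400355
bis -68.50741271918992 turn from rest 0.576703297615009 peg target [0.55562051 0.27463653]
bis -67.88977795709638 turn from rest 0.5659235374417051 peg target [0.55057486 0.27679174]
bis -68.19640521123412 turn from rest 0.571275192602758 peg target [0.55309482 0.27571408]
t 8.0 tcp [0.5605 0.2089 0.2284] yaw -50.08 F [ 0.1 -0.1  0.1] open 0.0848 -> shift [-5.45 14.25 -0.25] turn [ 0.001 -0.001 -0.   ]
```

Request:
{"op": "drive_tool", "data": {
  "rows": [
    [[8.5,-2.5,0,-0.1,0,0,0],[8.5,-5.4,0,-0.2,0,0,0],[8.5,-5.4,3,-0.2,0,0,0],[8.5,-5.4,7,-0.2,0,0,0],[8.5,-5.4,11,-0.2,0,0,0],[8.5,-5.4,13.5,-0.2,0,0,0],[8.5,-5.4,14.2,-0.2,0,0,0],[8.5,-5.4,14.2,-0.2,0,0,0]]
  ]
}}

```text
time: 8.8
tcp_pos: [0.5244, 0.2489, 0.0867]
orientation: [0.641, -0.3, 0.3, -0.64]
ft_force: [0.4, 0.5, 0.1]
opening: 0.0851
```

Request:
{"op": "drive_tool", "data": {
  "rows": [
    [[5,0,0,0,0,0,0],[3,0,0,0,0,0,0],[1,0,0,0,0,0,0],[1,0,0,0,0,0,0],[1,0,0,0,0,0,0],[1,0,0,0,0,0,0],[1,0,0,0,0,0,0]]
  ],
  "force": 25
}}

```text
time: 9.5
tcp_pos: [0.5248, 0.2499, 0.0878]
orientation: [-0.64, 0.3, -0.3, 0.641]
ft_force: [-2.5, -1.3, 5.7]
opening: 0.0133
```

```bash
python3 -c "
from h import *
go(.554,.275,.086,-50)"
```

```text
t 9.5 tcp [0.5248 0.2499 0.0878] yaw -50.17 F [-2.5 -1.3  5.7] open 0.0133 -> shift [-0.05  0.18  3.85] turn [-0.    -0.003  0.   ]
```

Request:
{"op": "drive_tool", "data": {
  "rows": [
    [[1,-0.1,0,0.5,0,0,0],[1,-0.2,0,1,0,0,0],[1,-0.2,0,1.5,0,0,0],[1,-0.2,0,2,0,0,0],[1,-0.2,0,2.5,0,0,0],[1,-0.1,0,3,0,0,0],[1,0,0,3.5,0,0,0],[1,0.1,0,3.9,0,0,0]]
  ]
}}

```text
time: 10.3
tcp_pos: [0.5542, 0.2742, 0.0874]
orientation: [0.641, -0.3, 0.299, -0.64]
ft_force: [-5.0, 0.0, 6.7]
opening: 0.013
```

Request:
{"op": "drive_tool", "data": {
  "rows": [
    [[1,0,0,0,0,0,0],[1,0,0,0,0,0,0],[1,0,0,0,0,0,0]]
  ]
}}

```text
time: 10.6
tcp_pos: [0.5542, 0.2742, 0.0874]
orientation: [0.641, -0.3, 0.299, -0.64]
ft_force: [-5.2, 0.6, 6.5]
opening: 0.0133
```

```bash
python3 -c "
from h import *
go(.554,.275,.086,-50)
c,_=snap('wrist','w4'); snap('scene','s4')
P=np.array([.581,.2095]); p=ctrl.sense()['tcp_pos'][:2]; d=P-p; print(np.linalg.norm(d),np.degrees(np.arctan2(d[1],d[0])))
im=cv2.imread('pics/raw_s4.png'); w=cv2.imread('pics/w4.png')
a=cv2.resize(im[100:260,230:380],(375,400),interpolation=cv2.INTER_CUBIC); w=cv2.resize(w,(425,319))
o=np.zeros((400,800,3),np.uint8); o[:319,:425]=w; o[:,425:]=a; cv2.imwrite('pics/o4.png',o)"
```

```text
t 10.6 tcp [0.5542 0.2742 0.0874] yaw -50.17 F [-5.2  0.6  6.5] open 0.0133 -> shift [-0.08  0.14  0.03] turn [ 0.001 -0.003 -0.001]
0.07003669095839331 -67.5079196528375
```

View pics/o4.png

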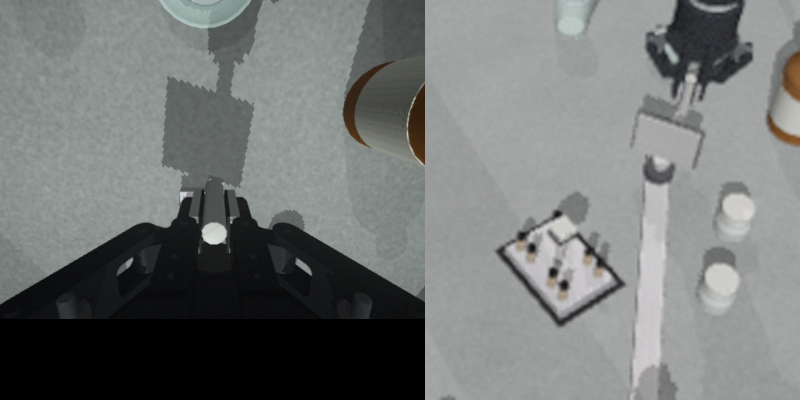

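The wrist view shows the peg top at (214,233) between the pads. The scene view shows the turned mirror, with its frame top edge from (637,112) to (705,135), and the carrier undisturbed on the mat. One check of angle from both pictures:

```bash
python3 -c "
from h import *
an=lambda d:np.degrees(np.arctan2(d[1],d[0]))
c=ctrl.get_calibration('wrist'); k=512/425; pg=ray(c,214*k,233*k,.125); print('peg',pg,an(np.array([.581,.2095])-pg))
s=ctrl.get_calibration('scene'); g=lambda x,y,z:ray(s,230+(x-425)/2.5,100+y/2.5,z)
a,b=g(637,112,.11),g(705,135,.11); e=a-b; print(a,b,np.linalg.norm(e),an([e[1],-e[0]]),an([-e[1],e[0]]),(a+b)/2)
print('block',g(565,229,.088))
M=np.array([g(*p,0) for p in((498,250),(558,212),(624,284),(561,324))]);print('mat',M.mean(0))"
```

```text
peg [0.55282969 0.27451818] -66.57445015958518
[0.54302603 0.19293767] [0.6226347  0.22727773] 0.08669936037402862 113.33347310623815 -66.66652689376185 [0.58283037 0.2101077 ]
block [0.60012599 0.01670732]
mat [0.5958458  0.02004205]
```

Face angle reads −66.6° to −67.5°, against a target of −68.3°. That is inside tolerance; a 1 mm nudge centres it.

Request:
{"op": "drive_tool", "data": {
  "rows": [
    [[1,0.04,0,0.1,0,0,0],[1,0.04,0,0.1,0,0,0],[1,0.04,0,0.1,0,0,0],[1,0.04,0,0.1,0,0,0],[1,0.04,0,0.1,0,0,0],[1,0.04,0,0.1,0,0,0],[1,0.04,0,0.1,0,0,0],[1,0.04,0,0.1,0,0,0]]
  ]
}}

```text
time: 11.5
tcp_pos: [0.5551, 0.2747, 0.0874]
orientation: [0.641, -0.3, 0.299, -0.64]
ft_force: [-5.0, 0.5, 5.1]
opening: 0.0132
```

```bash
python3 -c "
from h import *
go(.5555,.2747,.086,-50)
print(ctrl.job_done())"
```

```text
t 11.5 tcp [0.5551 0.2747 0.0874] yaw -50.16 F [-5.   0.5  5.1] open 0.0132 -> shift [0.03 0.14 0.03] turn [ 0.001 -0.003 -0.002]
the job is handed in; nothing more can be done
None
```

I slid the carrier onto the mat by its marker block and let go. I then gripped the peg, turned the mirror by about 0.57 rad, and handed the job in at 11.5 s with the peg still held.

- **Carrier:** The wrist camera put it about 2 mm off the mat centre and 0.2° off square. A coarser scene-camera check put the block about 5 mm off. Both are within the 12 mm limit.
- **Mirror:** Before a last 1 mm nudge, three readings of its facing angle gave −66.6° to −67.5°, against a target of −68.3°. That leaves the line of sight roughly 5 mm from the marker, with 25 mm allowed. I took no picture after the nudge; only the tool pose confirmed it.
- **Grip:** The fingers held the 14 mm peg with a measured opening of 13 mm at the end, and the wrist force was about 7 N.
- **Bystanders:** None were touched, as far as I could see in the pictures.

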